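Put the stylus on charge

ROBOT

A 6-joint arm with a two-finger parallel gripper is mounted at the origin on the work surface. World frame = base frame: x ahead of the robot, y to its left, z up, the work surface at z = 0. Lengths are in m, angles in degrees, forces in N, time in s.
With the tool pointing down it reaches from about 0.325 to 0.85 m from the base axis. Payload 15.5 kg.
Tool frame: the origin (TCP) lies midway between the tips of the shut fingers; the grasp point (between the pads) lies 19 mm behind it; z points along the fingers, y is the line along which they close (so a half turn about z gives the same grasp; the last joint's range is limited). The gripper opens to 91 mm and grips with 3 to 60 N. Pads are 32 mm wide; open, the fingers measure 118 mm over their backs; the gripper's body (76 mm by 178 mm) begins 60 mm behind the grasp point.
Start: joints at [-77.206, 28.281, 77.091, -0, 74.628, -5.472], TCP at [0.196, -0.594, 0.188] pointing down, gripper open.
Joint ranges: [-166.48, 166.48], [-47.26, 123.95], [12.59, 153.08], [-70.14, 250.14], [6.76, 159.57], [-176.63, 176.63]. Speed limits (degrees/s): [108.29, 108.29, 147.25, 172.46, 172.46, 172.46].

INTERFACE

Orientations are given as a 3x3 rotation matrix whose columns are the frame's x, y, z axes.
In Python, from bench import ctrl gives the robot as it stands. The module is installed in compiled form; this text tells all that it offers. Calls block until the motion is done:
- ctrl.goto(position, orientation): joint-space move of the TCP to a pose.
- ctrl.move_l(position, vel=0.15, ori=None, contact_N=None): straight line of the TCP; ori=None keeps the orientation; vel is the mean speed in m/s. With contact_N (N) it stops when the force on the tool has changed by that much, and returns True; else False.
- ctrl.movej(angles): joint-space move.
- ctrl.command_gripper(opening): opening from 0.0 (shut) to 1.0 (fully open); the grip force is fixed at half the most; returns when the fingers have stopped.
- ctrl.sleep(seconds).
- ctrl.ik(position, orientation): joint angles nearest the present ones, or None.
- ctrl.read_camera(name): name is "scene" or "top"; returns the picture (420x560x3 uint8, blue, green, red); there is no depth.
- ctrl.camera_params(name): a dict with "fx", "fy", "cx", "cy" (pixels), "pose" (4x4, takes a point from camera to world coordinates). Camera axes: x right, y up, looking along -z (the intrinsics and any distortion apply to the point x, -y, -z); pixel columns grow to the right and rows downward; lengths in m; the calibration is good to about 2 mm. A picture is of the moment at which its call begins. camera_params takes no time and is no camera call.
A pose or a line that the arm cannot do raises ctrl.MotionError and nothing moves.
- ctrl.sign_off(): hands the job in; it is judged then, once.
Readings, each from a call of its own:
- ctrl.current_t(): time.
- ctrl.current_q(): joint angles.
- ctrl.current_dq(): joint speeds.
- ctrl.current_effort(): joint torques, N m.
- ctrl.current_tool_pos(): TCP position.
- ctrl.current_eef_rot(): TCP orientation.
- ctrl.current_contact_force(): force on the tool from outside, world axes, zero at the start.
- ctrl.current_wrist_torque(): the same for the moment, N m.
- ctrl.current_grip_width(): opening from 0.0 (shut) to 1.0 (fully open).
- ctrl.current_grasp_force(): force on a finger pad.
Only numpy, scipy, OpenCV 4.12 (cv2) and the standard library are available. Lean on these libraries where they do the work, as an engineer would, in place of code of your own. Each camera call takes 0.05 s, during which the arm holds its last target. There are 200 camera calls.

TASK

Put the white stylus on charge: take it out of the wooden pen block, lower it nib first into the blue-ringed socket of the white charging station until its collar sits down on the station's top, and let go of it there rather than dropping it in. Then press the station's green button all the way down, only after the stylus is home, and let it come back up. Leave the two markers and the other things on the desk where they are.

Things in the scene. Friction and masses are not known exactly. Their poses are not given: they have to be found in the camera images.
- stylus: White stylus, blue collar and top band, 150 mm long, 60 g, standing nib down in one of the block's wells. Steel nib 10 mm in diameter, 40 mm long (last 8 mm tapered); collar 30 mm in diameter, 40 to 46 mm above the nib's end; round body 22 mm in diameter up to 150 mm. Origin at the nib's lower end, z to its top. In well or socket it sinks 40 mm, until the collar rests on top.
- marker_black: Black marker with grey collar in another well: leave it. Steel nib 10 mm in diameter, 40 mm long (last 8 mm tapered); collar 30 mm in diameter, 40 to 46 mm above the nib's end; round body 22 mm in diameter up to 112 mm. Origin at the nib's lower end, z up.
- marker_red: Red marker with black collar in another well: leave it. Steel nib 10 mm in diameter, 40 mm long (last 8 mm tapered); collar 30 mm in diameter, 40 to 46 mm above the nib's end; round body 22 mm in diameter up to 112 mm. Origin at the nib's lower end, z up.
- stand: Dark wooden pen block, fixed, 70 x 180 x 50 mm (its x, y, z) with three wells 15 mm in diameter and 45 mm deep in its top, at y = -60, 0 and +60 mm on its middle line; which pen is in which varies. Origin at the centre of its underside, z up.
- dock: White charging station, fixed, 85 x 180 x 55 mm (its x, y, z), with the blue-ringed socket at y = +55 mm on its top, a black rubber phone pad 3 mm thick in the middle and the green button at y = -60 mm. Origin at the centre of its underside, z up.
- socket (a point): Centre of the mouth of the charging socket, level with the station's top (55 mm above the desk): a vertical round hole 14 mm in diameter, 46 mm deep, with a 2 mm bevel.
- power_top (a point): Centre of the top face of the green push button, 28 mm in diameter, standing in a grey ring 44 mm in diameter and 12 mm high; the top face is 77 mm above the desk and moves straight down when pressed.
- power (a joint): Travel of the green button in m: 0 is up, 0.006 is fully down; it springs back by itself. Pressing takes 5 N.
- remote: Cream remote control lying between the block and the station, 150 x 46 x 18 mm. Origin under its centre.
- calculator: Black desk calculator, 150 x 125 x 26 mm. Origin under its centre.
- mug: Blue mug, 84 mm in diameter, 95 mm high. Origin under its centre.
- mouse: Black computer mouse, 105 x 60 x 28 mm. Origin under its centre.
- stapler: Red and black stapler, 140 x 36 x 52 mm. Origin under its centre.

How it is judged:
By the outcome, as a careful person would: the job done as asked, in the order asked, and still so for the second after the job is handed in, with the robot touching nothing.
It also fails if it takes over 64 s, if anything falls off the work surface, if the arm or the gripper's body presses on something with over 40 N, if the wrist force passes 120 N, or if a joint passes its speed limit or range.

## Working session

There is one attempt and no reset: what is moved stays moved. The work goes in short steps, each a Python script; the robot and the scene stay as the last script left them, time stands still between calls to the robot, and variables do not carry over. Pictures are saved under pics/ and viewed, at most 10 in all, crops included, and the job is handed in when it is done.

```bash
mkdir -p pics
python3 - <<'E'
from bench import ctrl
import cv2
for n in("scene","top"):
    cv2.imwrite(f"pics/{n}0.png",ctrl.read_camera(n)); print(n,ctrl.camera_params(n))
print(ctrl.current_eef_rot())
E
```

```text
scene {'fx': 470.004011598259, 'fy': 470.004011598259, 'cx': 283.0390871688073, 'cy': 209.23964587574065, 'pose': array([[ 0.80329886, -0.47493661,  0.35936911,  0.9171119 ],
       [ 0.59556367,  0.6366649 , -0.48985888, -0.44738832],
       [ 0.00385422,  0.60753027,  0.79428718,  0.91007155],
       [ 0.        ,  0.        ,  0.        ,  1.        ]])}
top {'fx': 517.8923149995535, 'fy': 517.8923149995535, 'cx': 278.8560748181422, 'cy': 212.07281839946467, 'pose': array([[ 0.01077863,  0.99474001, -0.10186326,  0.40863338],
       [-0.99988646,  0.00964922, -0.01157378,  0.04925253],
       [-0.01053001,  0.10197645,  0.99473108,  1.28379367],
       [ 0.        ,  0.        ,  0.        ,  1.        ]])}
[[ 9.49618893e-01  3.13406934e-01 -2.29895247e-04]
 [ 3.13406996e-01 -9.49618292e-01  1.07465133e-03]
 [ 1.18490445e-04 -1.09255998e-03 -9.99999396e-01]]
```

View pics/scene0.png

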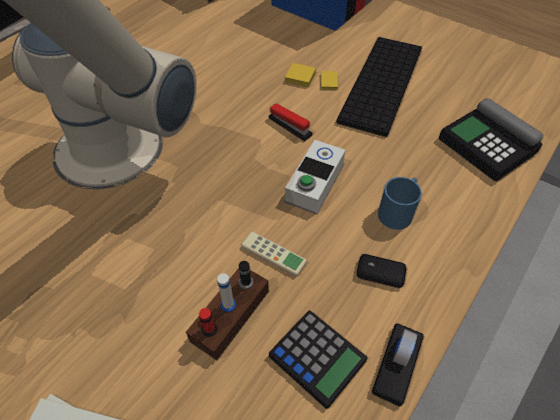

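View pics/top0.png

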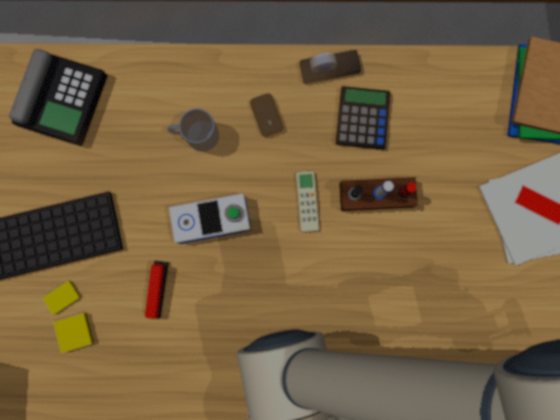

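The stylus stands in the block's middle well: its top is at about (223,280) in the scene view and (388,187) in the top view. The ring is at (325,153) / (186,222), and the green button at (307,182) / (233,213). Next I measure these by mask and ray.

```bash
cat > h.py <<'E'
from bench import ctrl
import cv2, numpy as np
def ray(n,u,v):
    p=ctrl.camera_params(n); T=p["pose"]
    return T[:3,3],T[:3,:3]@np.array([(u-p["cx"])/p["fx"],-(v-p["cy"])/p["fy"],-1])
def plane(n,uv,z):
    o,d=ray(n,*uv); return o+d*(z-o[2])/d[2]
def tri(a,b):
    (o,d),(p,e)=ray("scene",*a),ray("top",*b)
    s=np.linalg.lstsq(np.c_[d,-e],p-o,rcond=None)[0]
    x,y=o+d*s[0],p+e*s[1]; return (x+y)/2,np.linalg.norm(x-y)
def proj(n,X):
    p=ctrl.camera_params(n);T=p["pose"];c=T[:3,:3].T@(np.asarray(X)-T[:3,3])
    return np.array([p["cx"]-p["fx"]*c[0]/c[2],p["cy"]+p["fy"]*c[1]/c[2]])
def blobs(img,box,f,amin=8):
    x0,y0,x1,y1=box; c=img[y0:y1,x0:x1]; m=f(cv2.cvtColor(c,cv2.COLOR_BGR2HSV)).astype(np.uint8)
    n,l,s,ce=cv2.connectedComponentsWithStats(m)
    return [(s[i,4],s[i,:4]+[x0,y0,0,0],ce[i]+[x0,y0],np.argwhere(l==i)[:,::-1].astype(np.float32)+[x0,y0]) for i in range(1,n) if s[i,4]>=amin]
E
python3 - <<'E'
from h import *
np.set_printoptions(precision=4,suppress=True)
S,T=[cv2.imread(f"pics/{n}0.png") for n in("scene","top")]
green=lambda h:(h[...,0]>45)&(h[...,0]<85)&(h[...,1]>110)
blue=lambda h:(h[...,0]>95)&(h[...,0]<130)&(h[...,1]>90)
white=lambda h:(h[...,1]<60)&(h[...,2]>150)
for nm,f,z,bs,bt in(("green",green,.077,(285,165,330,200),(215,195,255,235)),("ring",blue,.055,(305,135,345,170),(170,205,205,240)),("stylblue",blue,.16,(205,265,245,320),(370,170,402,205)),("stylwhite",white,.16,(205,265,245,320),(370,170,402,205))):
    for n,I,b in(("scene",S,bs),("top",T,bt)):
        for a,s,c,p in blobs(I,b,f):
            hull=cv2.convexHull(p.astype(np.float32)); r=cv2.fitEllipse(hull) if len(hull)>4 else None
            print(nm,n,a,s,c,"ell",r and np.round(r[0],1),"xyz",plane(n,r[0] if r else c,z))
for n,I,b in(("s",S,(180,130,350,360)),("t",T,(160,150,430,250))):
    k=cv2.resize(I[b[1]:b[3],b[0]:b[2]],None,fx=2.6 if n=="s" else 2.9,fy=2.6 if n=="s" else 2.9,interpolation=cv2.INTER_CUBIC)
    cv2.imwrite(f"pics/crop_{n}.png",k); print(k.shape)
E
```

```text
green scene 90 [301 175  11  11] [306.2111 179.9   ] ell [306.3 179.9] xyz [0.5323 0.1686 0.077 ]
green top 94 [228 207  11  11] [232.8085 212.2979] ell [232.8 212.2] xyz [0.5308 0.1713 0.077 ]
ring scene 41 [317 148  16  11] [324.1951 153.2439] ell [324.3 152.9] xyz [0.5071 0.286  0.055 ]
stylblue scene 25 [219 282  11   6] [224.6  285.44] ell [223.7 282. ] xyz [ 0.5902 -0.1806  0.16  ]
stylblue scene 71 [221 299  15  13] [228.6338 307.0563] ell [227.9 304.4] xyz [ 0.6251 -0.2095  0.16  ]
stylblue top 63 [373 186  12  13] [377.0476 193.873 ] ell [378.4 192.8] xyz [ 0.5681 -0.1548  0.16  ]
stylwhite scene 93 [217 274  12  10] [222.4839 278.1613] ell [222.5 278.1] xyz [ 0.5833 -0.1759  0.16  ]
stylwhite top 34 [385 183   7   6] [387.6765 185.5882] ell [387.7 185.7] xyz [ 0.584  -0.1753  0.16  ]
(598, 442, 3)
(290, 783, 3)
```

View pics/crop_s.png

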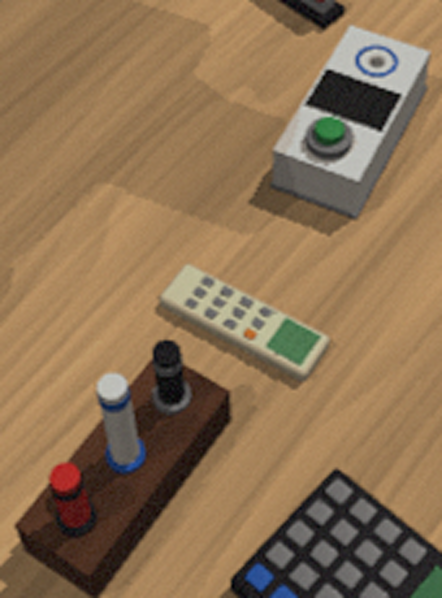

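View pics/crop_t.png

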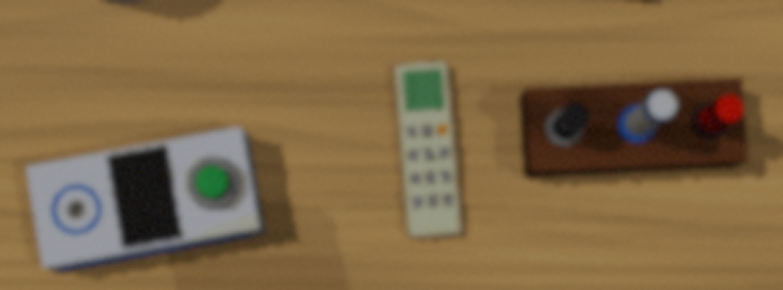

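The crops show the stylus upright in the middle well and the station unobstructed. In the top view the ring's centre is at about (186.2,222.1). I'll refine the ring, check the 115 mm ring-to-button spacing, then grasp.

Run:
```python
from h import *
np.set_printoptions(precision=4,suppress=True)
S,T=[cv2.imread(f"pics/{n}0.png") for n in("scene","top")]
ringm=lambda h:(h[...,0]>95)&(h[...,0]<130)&(h[...,1]>60)
for n,I,b in(("scene",S,(308,140,342,166)),("top",T,(174,210,199,234))):
    for th in (65,80,100):
        for a,s,c,p in blobs(I,b,lambda h:(h[...,0]>95)&(h[...,0]<130)&(h[...,1]>th),15):
            e=cv2.fitEllipse(cv2.convexHull(p.astype(np.float32))); print(n,th,a,s,c,e,plane(n,e[0],.055))
print("tri green",tri((306.3,179.9),(232.8,212.2)),"tri sty",tri((222.5,278.1),(387.7,185.7)))
ex=np.array([0,1,0.]);
for sg in(1,-1):
    R=np.array([[0,sg,0],[sg,0,0],[0,0,-1.]])
    print(sg,[ctrl.ik(np.array(p),R) for p in([.5835,-.1757,.25],[.5835,-.1757,.106],[.507,.285,.25])])
```

```text
scene 65 49 [317 148  16  11] [324.102  153.0816] ((324.3736572265625, 153.00474548339844), (11.592092514038086, 15.878286361694336), 96.49297332763672) [0.5075 0.2858 0.055 ]
scene 80 45 [317 148  16  11] [324.0667 153.0889] ((324.3026428222656, 152.9229736328125), (11.407265663146973, 15.64542293548584), 92.52254486083984) [0.5072 0.2859 0.055 ]
scene 100 16 [317 148   7  10] [319.0625 151.9375] ((321.074951171875, 152.44384765625), (8.491909980773926, 9.648957252502441), 19.72150230407715) [0.4997 0.2824 0.055 ]
scene 100 19 [322 149  11  10] [328.5789 155.1579] ((325.4571838378906, 153.479248046875), (10.090447425842285, 13.412677764892578), 82.87655639648438) [0.5106 0.286  0.055 ]
top 65 72 [178 214  17  17] [186.0278 221.9306] ((185.79339599609375, 221.7327117919922), (16.304773330688477, 17.11744499206543), 58.45356750488281) [0.5092 0.2853 0.055 ]
tri green (array([0.531 , 0.1714, 0.0735]), np.float64(0.0007013312924854516)) tri sty (array([ 0.5837, -0.1756,  0.16  ]), np.float64(0.0009804558709424554))
1 [array([-22.3705,  24.0597,  74.3086,  -0.    ,  81.6317, -22.3705]), array([-22.3705,  31.9634,  84.7185,  -0.    ,  63.3181, -22.3705]), array([23.46  , 21.6515, 78.264 , -0.    , 80.0845, 23.46  ])]
-1 [array([-22.3705,  24.0597,  74.3086,  -0.    ,  81.6317, 157.6295]), array([-22.3705,  31.9634,  84.7185,  -0.    ,  63.3181, 157.6295]), array([  23.46  ,   21.6515,   78.264 ,   -0.    ,   80.0845, -156.54  ])]
```

```bash
cat >> h.py <<'E'
R=np.array([[0,1,0],[1,0,0],[0,0,-1.]])
def st(): print("t",round(ctrl.current_t(),2),"tcp",np.round(ctrl.current_tool_pos(),4),"F",np.round(ctrl.current_contact_force(),1),"grip",round(ctrl.current_grip_width(),3),np.round(ctrl.current_grasp_force(),1))
def shots(k):
    for n in("scene","top"): cv2.imwrite(f"pics/{n}{k}.png",ctrl.read_camera(n))
E
python3 - <<'E'
from h import *
p=np.array([.5837,-.1756,.25])
ctrl.goto(p,R); st()
print(ctrl.move_l([p[0],p[1],.106],vel=.12,contact_N=8)); st()
ctrl.command_gripper(0.0); st()
ctrl.move_l([p[0],p[1],.16],vel=.08); st()
ctrl.move_l([p[0],p[1],.25],vel=.15); st()
ctrl.move_l([.5083,.2856,.25],vel=.2); st()
ctrl.move_l([.5083,.2856,.175],vel=.12); ctrl.sleep(.3); st(); shots(1)
a,b=[cv2.imread(f"pics/{n}1.png") for n in("scene","top")]
k=cv2.resize(np.hstack([a[60:220,240:400],b[140:300,110:270]]),None,fx=2.5,fy=2.5,interpolation=cv2.INTER_CUBIC); cv2.imwrite("pics/v1.png",k)
E
```

```text
t 2.16 tcp [ 0.5834 -0.1765  0.2498] F [ 0.6 -0.4  0.5] grip 1.0 0.0
False
t 3.51 tcp [ 0.5841 -0.1758  0.1067] F [ 0.  -0.2 -0.5] grip 1.002 0.0
t 4.58 tcp [ 0.5837 -0.1756  0.1059] F [ 0.1  0.1 -0.8] grip 0.233 30.0
t 5.4 tcp [ 0.5834 -0.1755  0.1596] F [ 0.5 -0.7 -0.8] grip 0.233 30.0
t 6.15 tcp [ 0.5832 -0.1754  0.2489] F [ 0.5  0.4 -0.7] grip 0.235 30.0
t 8.63 tcp [0.5085 0.2851 0.25  ] F [-0.1 -0.  -1.6] grip 0.236 30.0
t 9.71 tcp [0.5085 0.2857 0.1755] F [ 0.1 -0.5 -1.5] grip 0.233 30.0
```

View pics/v1.png

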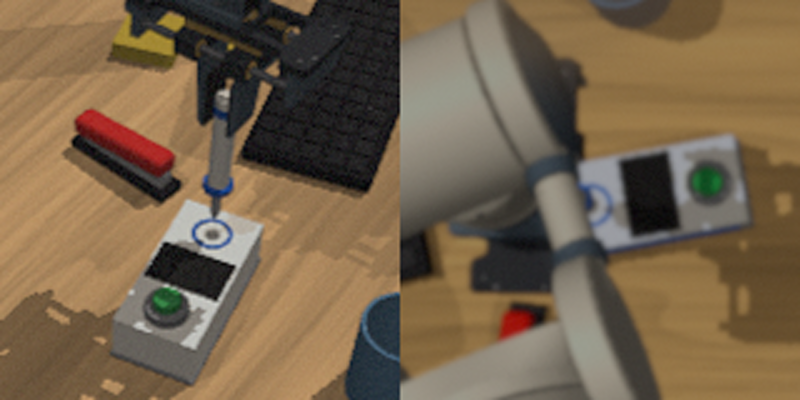

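The stylus hangs just above the ring. In the scene view the nib's end is at about (326,147), the collar at (327,135) and the ring at (324.5,153). I'll compare these with the projected vertical axis.

Run:
```python
from h import *
x,y=.5085,.2857
for nm,z in(("nib",.079),("collar",.122),("top",.229),("ring",.055)): print(nm,proj("scene",[x,y,z]))
I=cv2.imread("pics/scene1.png")
for b,nm,f in(((315,125,340,141),"collar",lambda h:(h[...,0]>100)&(h[...,0]<130)&(h[...,1]>100)),((310,146,342,166),"ring",lambda h:(h[...,0]>95)&(h[...,0]<130)&(h[...,1]>65))):
    for a,s,c,p in blobs(I,b,f,8): print(nm,a,s,c,cv2.fitEllipse(cv2.convexHull(p.astype(np.float32)))[0])
# nib rows: darkest centre against bright dock
g=cv2.cvtColor(I,cv2.COLOR_BGR2GRAY)
for v in range(100,152,2): print(v,g[v,316:340])
```

```text
nib [325.42594991 146.40302574]
collar [326.77375458 133.65954981]
top [330.50927297  98.34027107]
ring [324.70746672 153.19627517]
collar 37 [321 130  12   9] [326.35135135 135.24324324] (326.54150390625, 133.1139373779297)
ring 51 [317 147  16  12] [324.03921569 153.05882353] (324.3305358886719, 153.07473754882812)
100 [126 130 107  48  41  42  23  20  14  36  72  97 107 123 125  80  23  39
  41  32  42  36  42  42]
102 [125 126 104  51  43  37   9  13  15  39  65  83  93 100  90  66  35  44
  42  42  36  35  38  36]
104 [131 129 109  49  33  38  15  21  17  18  34  42  60  83  81  48  33  41
  46  37  36  36  37  40]
106 [122 120 101  51  34  29  17  13  17  49  61  40  37  34  32  25  38  42
  41  36  39  39  33  28]
108 [119 125 117  74  34  22  24  63  96  99  90  93  90  84  56  29  42  41
  38  40  30  38  61 112]
110 [124 127 127 118  97  85 105 124 112  86  89  94  97  98  77  21  44  42
  37  37  60 108 132 135]
112 [124 124 122 119 119 116 123 122 110  86  91  96  96  89  63  29  35  35
  64 106 128 127 132 103]
114 [119 119 119 116 113 118 124 128 114  83  91  96  97  91
[... 1196 characters left out ...]
 144 148 142 113  78  45  44  39  54  72  91 122 144 142
 147 157 157 153 150 147]
140 [179 164 154 152 143 137 139 131  97  59  69  67 111 146 141 144 146 153
 155 149 150 151 145 140]
142 [190 188 194 192 192 189 178 153 107  68  66  76 114 145 148 155 154 154
 148 148 146 143 140 130]
144 [189 188 193 191 192 191 192 173 110  65  66 103 156 172 166 153 153 150
 143 139 137 134 125 117]
146 [188 190 190 192 193 194 191 191 155  71 112 175 194 193 191 185 177 173
 164 153 150 146 146 152]
148 [193 192 186 158 113 101  92 105 118 108  95  97 121 161 177 176 180 176
 178 175 176 175 177 177]
150 [188 148  81 112 170 199 196 190 191 190 190 198 182 129  77 124 172 178
 178 174 174 178 174 178]
```

Run:
```python
from h import *
x,y=.5083,.2856
print(ctrl.move_l([x,y,.135],vel=.04,contact_N=5)); st()
if ctrl.current_tool_pos()[2]<.14:
    print(ctrl.move_l([x,y,.107],vel=.025,contact_N=6)); st()
```

```text
False
t 10.96 tcp [0.5084 0.2857 0.1352] F [-0.2  0.5 -0.2] grip 0.236 30.0
True
t 11.85 tcp [0.5081 0.2856 0.1108] F [-1.6 -1.5  8.4] grip 0.231 30.0
```

Run:
```python
from h import *
ctrl.command_gripper(0.8); st()
x,y,_=ctrl.current_tool_pos()
ctrl.move_l([x,y,.26],vel=.12); st()
ctrl.move_l([.531,.1713,.20],vel=.15); ctrl.command_gripper(0.0); st(); shots(2)
a=cv2.imread("pics/scene2.png"); cv2.imwrite("pics/v2.png",cv2.resize(a[60:260,220:460],None,fx=2.5,fy=2.5,interpolation=cv2.INTER_CUBIC))
```

```text
t 12.75 tcp [0.5078 0.2854 0.1104] F [ 0.4 -0.2  0.3] grip 0.801 0.0
t 14.15 tcp [0.5075 0.2852 0.2593] F [-0.   0.6 -0. ] grip 0.8 0.0
t 16.32 tcp [0.531  0.1713 0.2   ] F [ 0.2 -0.5 -0.1] grip 0.006 0.0
```

View pics/v2.png

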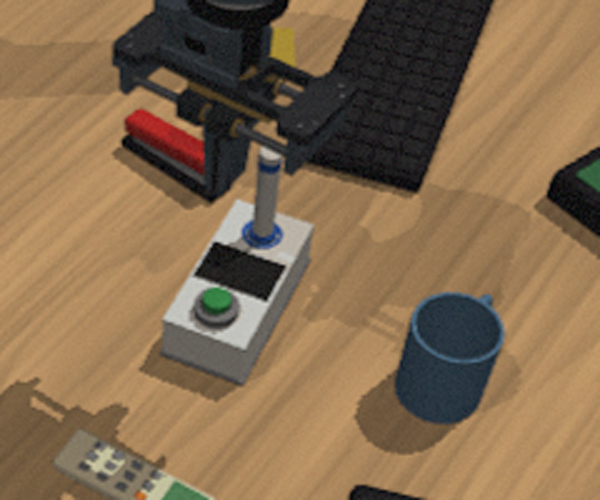

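The stylus is home: its collar lies on the ring at crop (262,234) and it stands upright. Now I press the button.

Run:
```python
from h import *
x,y=.531,.1713
ctrl.move_l([x,y,.095],vel=.12); st()
print(ctrl.move_l([x,y,.067],vel=.02,contact_N=15)); st()
ctrl.sleep(.3); st()
ctrl.move_l([x,y,.12],vel=.06); ctrl.move_l([x,y,.22],vel=.15); st()
ctrl.goto(np.array([.45,-.02,.3]),R); ctrl.sleep(.5); st(); shots(3)
cv2.imwrite("pics/v3.png",cv2.imread("pics/scene3.png"))
```

```text
t 17.44 tcp [0.5315 0.1714 0.0956] F [ 0.5 -0.6  0. ] grip 0.005 0.0
False
t 18.99 tcp [0.5311 0.1713 0.0671] F [-0.2 -0.2  0.3] grip 0.007 0.0
t 19.29 tcp [0.531  0.1713 0.067 ] F [0.1 0.5 0.3] grip 0.004 0.0
t 21.14 tcp [0.5305 0.1712 0.2191] F [-1.4  0.2 -0.8] grip 0.003 0.0
t 22.53 tcp [ 0.4501 -0.0198  0.2999] F [-0.1 -0.2  0.2] grip 0.003 0.0
```

View pics/v3.png

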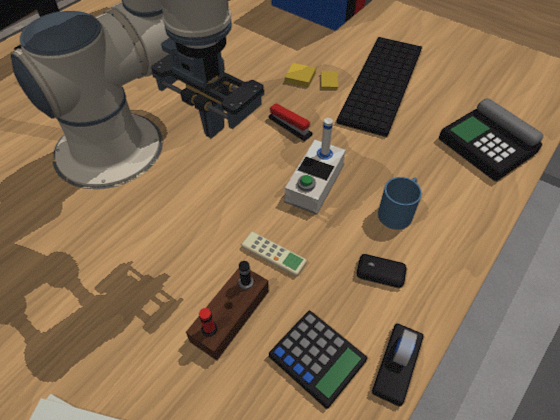

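The stylus is home at (325,140) and everything else is in place. But the press met no force even at z=0.067, so I'll go back and look from close to the button.

Run:
```python
from h import *
x,y=.531,.1713
print("proj tip at v2",proj("scene",[x,y,.2]),"button",proj("scene",[x,y,.077]))
ctrl.move_l([x,y,.22],vel=.2); ctrl.move_l([x,y,.095],vel=.12)
print(ctrl.move_l([x,y,.072],vel=.03,contact_N=12)); ctrl.sleep(.2); st(); shots(4)
a,b=[cv2.imread(f"pics/{n}4.png") for n in("scene","top")]
k=cv2.resize(np.hstack([a[90:210,250:370],b[140:260,150:270]]),None,fx=3.3,fy=3.3,interpolation=cv2.INTER_CUBIC); cv2.imwrite("pics/v4.png",k)
```

```text
proj tip at v2 [309.00508303 141.06996146] button [306.50434823 178.93193208]
False
t 26.21 tcp [0.5311 0.1713 0.0722] F [-0.8 -0.3  0.4] grip 0.006 0.0
```

View pics/v4.png

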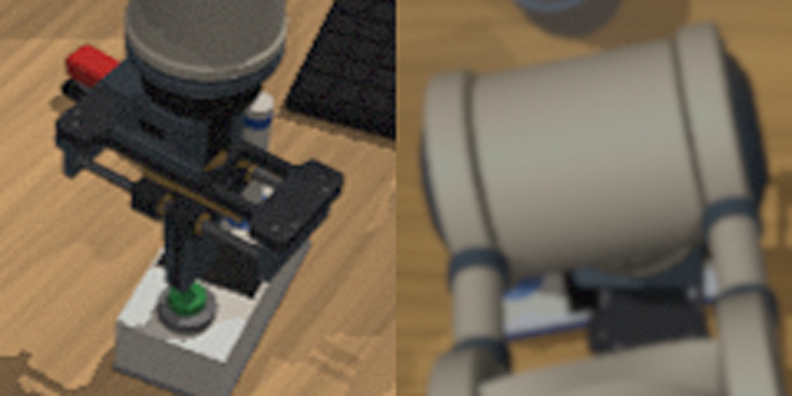

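The shut fingertips are over the button at crop (183,290), and the button looks unpressed. They seem to end slightly higher than the nominal TCP, so I'll keep descending slowly under force guard.

Run:
```python
from h import *
x,y=.531,.1713
for z in np.arange(.070,.0495,-.002):
    c=ctrl.move_l([x,y,z],vel=.02,contact_N=14); st()
    if c or ctrl.current_contact_force()[2]>14: break
shots(5)
a=cv2.imread("pics/scene5.png")
cv2.imwrite("pics/v5.png",cv2.resize(a[110:210,260:360],None,fx=5,fy=5,interpolation=cv2.INTER_CUBIC))
```

```text
t 26.56 tcp [0.5309 0.1713 0.0698] F [ 1.1  1.3 -0.8] grip 0.007 0.0
t 26.81 tcp [0.5309 0.1713 0.0679] F [ 0.3 -1.   0.7] grip 0.006 0.0
t 27.06 tcp [0.5309 0.1713 0.0659] F [-0.3  0.1  0.3] grip 0.005 0.0
t 27.31 tcp [0.5309 0.1713 0.0639] F [ 0.8 -0.3  0.5] grip 0.005 0.0
t 27.56 tcp [0.5309 0.1713 0.0619] F [0.8 0.3 0.1] grip 0.004 0.0
t 27.81 tcp [0.5309 0.1713 0.0599] F [-0.4  1.3 -0.5] grip 0.008 0.0
t 28.06 tcp [0.5309 0.1713 0.0579] F [ 0.5 -0.4  0.4] grip 0.005 0.0
t 28.31 tcp [0.5309 0.1713 0.0559] F [-0.2 -0.5  0. ] grip 0.0 0.0
t 28.56 tcp [0.5309 0.1713 0.0539] F [-0.6 -0.3 -0.4] grip 0.006 0.0
t 28.81 tcp [0.5309 0.1713 0.0519] F [-0.2  0.2  0.3] grip 0.006 0.0
t 29.06 tcp [0.5311 0.1713 0.05  ] F [-0.2  0.5  1.6] grip 0.006 0.9
```

View pics/v5.png

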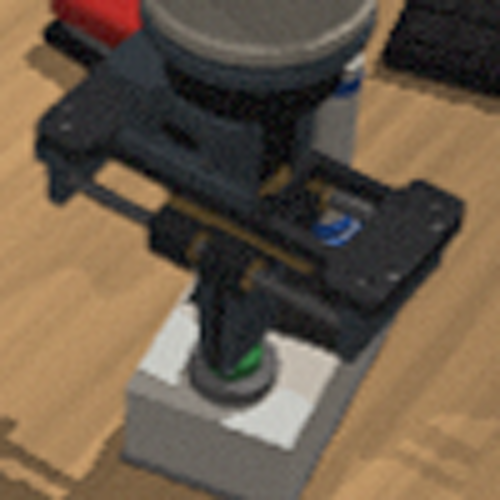

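At z=0.050 the fingertip is on the button at crop (230,365) and the first force appears (1.6 N). So the tips sit about 26 mm behind the nominal TCP, and I'll continue the press by force.

Run:
```python
from h import *
x,y=.531,.1713
print(np.round(ctrl.current_eef_rot(),3), proj("scene",[x,y,.05]),proj("scene",[x+.02,y-.016,.077]))
for z in np.arange(.049,.0385,-.001):
    c=ctrl.move_l([x,y,z],vel=.01,contact_N=12); st()
    if c or ctrl.current_contact_force()[2]>14: break
```

```text
[[-0.  1.  0.]
 [ 1.  0.  0.]
 [ 0.  0. -1.]] [306.01354363 186.36287975] [309.65084933 187.01353916]
t 29.41 tcp [0.5311 0.1713 0.049 ] F [-0.   0.8  2.1] grip 0.002 1.2
t 29.66 tcp [0.5311 0.1713 0.048 ] F [ 1.6 -0.   3.4] grip 0.007 1.5
t 29.91 tcp [0.5311 0.1713 0.047 ] F [ 1.  -0.7  3.6] grip 0.003 1.8
t 30.16 tcp [0.5311 0.1713 0.046 ] F [1.9 0.9 5.2] grip 0.003 2.1
t 30.41 tcp [0.5311 0.1713 0.045 ] F [2.1 0.6 4.6] grip 0.004 2.4
t 30.66 tcp [0.5312 0.1713 0.0447] F [-1.9  0.2 20.2] grip 0.004 9.6
```

The force follows the spring over about 6 mm (1.6 to 5 N) and then hits a hard stop at 20 N, so the button is fully down. Now I back off and check.

Run:
```python
from h import *
x,y=.531,.1713
ctrl.move_l([x,y,.10],vel=.05); ctrl.move_l([x,y,.22],vel=.15)
ctrl.goto(np.array([.45,-.02,.3]),R); ctrl.sleep(.5); st(); shots(6)
a,b=[cv2.imread(f"pics/{n}6.png") for n in("scene","scene3")] if 0 else (cv2.imread("pics/scene6.png"),cv2.imread("pics/scene0.png"))
print([ (s,np.round(c,1)) for n_,s,c,p in blobs(a,(285,165,330,200),lambda h:(h[...,0]>45)&(h[...,0]<85)&(h[...,1]>110))])
cv2.imwrite("pics/v6.png",cv2.resize(a[100:400,170:430],None,fx=2,fy=2,interpolation=cv2.INTER_CUBIC))
```

```text
t 34.27 tcp [ 0.45   -0.0198  0.2999] F [-0.  -0.1 -0.6] grip 0.003 0.0
[(array([301, 175,  11,  10]), array([306.2, 179.8]))]
```

View pics/v6.png

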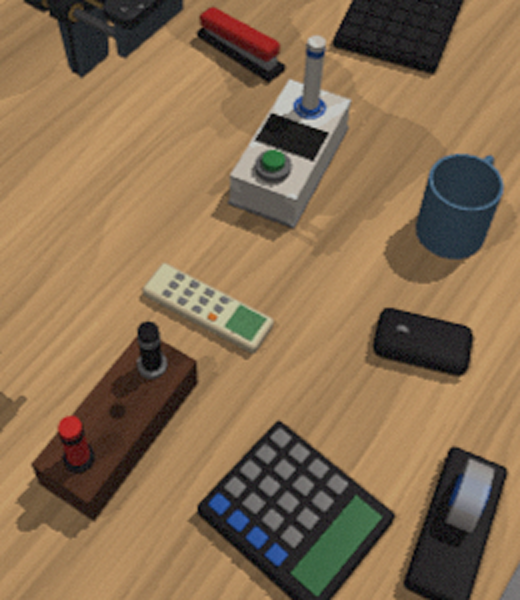

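The stylus is seated upright at crop (312,105), and the button is back up at scene pixel (306,180). The markers and the other things haven't moved.

```bash
python3 -c "
from bench import ctrl
print(ctrl.sign_off())"
```

```text
the job is handed in; nothing more can be done
None
```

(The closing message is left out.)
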